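Put a returned bearing away through the bin carousel

ROBOT

A 7-joint arm with a two-finger parallel gripper is mounted at the origin on the work surface. World frame = base frame: x ahead of the robot, y to its left, z up, the work surface at z = 0. Lengths are in mm, angles in rad, forces in N, time in s.
With the tool pointing down it reaches from about 400 to 875 mm from the base axis. Payload 4.4 kg.
Tool frame: the origin (TCP) lies on the centre line of the jaws, within the pads' length; the fingertips stand 14 mm ahead of it and the grasp point (between the pads) lies 5 mm behind it; z points along the fingers, x is the direction in which the jaws open and shut, and the axes are right-handed (so a half turn about z gives the same grasp; the last joint's range is limited). The gripper opens to 85 mm and grips with 20 to 120 N. Pads are 22 mm wide; open, the fingers measure 114 mm over their backs; the gripper's body (76 mm by 85 mm) begins 54 mm behind the grasp point. The pads swing forward as they close: fully open they stand 13 mm farther back than shut.
Start: joints at [-1.337, 0.628, 0.038, 1.517, -0.027, 0.996, -0.02], TCP at [191.94, 621.029, 245.313] pointing down, gripper open.
Joint ranges: [-3.06, 3.06], [-0.37, 2.12], [-1.25, 1.32], [0.18, 2.47], [-1.1, 4.24], [0.23, 1.98], [-2.94, 2.94]. Speed limits (rad/s): [2.57, 2.57, 3.14, 3.14, 3.14, 3.14, 3.14].

INTERFACE

Orientations are given as [roll, pitch, yaw] about the fixed x, y, z axes, in that order (R = Rz(yaw) Ry(pitch) Rx(roll)).
In Python, from cell import ctrl gives the robot as it stands.
- The arm moves only by the tool send_rows, never from a script. Its argument "commands" is a list of rows, each a list of 5 numbers: the finger opening in mm, from 0 to 85.4, then the shift along the tool's x, y, z in mm, then the turn about the tool's z in degrees. In form: [[grip, x, y, z, roll], ...]. A call has 1 to 5 rows; each row is the pose to reach, as a shift and turn from the pose measured when the call began, along the tool's axes at that moment; what a row does not reach only later rows make up. A row lasts 1/10 s, in which the tool goes at most 50 mm and 8.59 degrees, less where a joint would pass 70% of its speed; a pose out of reach is approached as far as the arm can. A call with a gripper value outside its range is refused whole. The fingers move at their own pace and stop on an object; the grip force is fixed at half the most. Time passes only in rows, so rows that repeat a pose let the fingers close. It gives the time, the measured TCP pose, the force and the opening at its end, in the units of the state.
- ctrl.read_state(): the state, without advancing time (a new reading comes with each control period).
- ctrl.get_image(name): name is "scene" or "top"; returns the picture (420x560x3 uint8, red, green, blue); there is no depth.
- ctrl.camera_params(name): a dict with "fx", "fy", "cx", "cy" (pixels), "cam_to_world" (4x4, takes a point from camera to world coordinates). Camera axes: x right, y down, z forward; pixel columns grow to the right and rows downward; lengths in mm; the calibration is good to about 2 mm. A picture is of the moment at which its call begins. camera_params takes no time and is no camera call.
- ctrl.finish_job(): hands the job in, once; it reports no verdict.
The state is a dict: "clock": time; "qpos": joint angles; "qd": joint speeds; "tau": joint torques, N m; "eef_pos": TCP position; "tool_rot": TCP orientation; "force": force on the tool from outside, world axes, zero at the start; "torque": the same for the moment, N m; "width": finger opening in mm.
Only numpy, scipy, OpenCV 4.12 (cv2) and the standard library are available. Lean on these libraries where they do the work, as an engineer would, in place of code of your own. Each camera call takes 0.05 s, during which the arm holds its last target.

TASK

Put the bearing away in the green bin: with a fingertip, push on a spoke of the bin carousel to turn it until the green bin stands squarely under the end of the chute, then push the bearing along the chute with a fingertip so that it drops into that bin. Nothing is to be picked up, the carousel is turned by its spokes and not by pushing on the bins, and the other things on the bench stay where they are. Leave the green bin standing under the chute.

Things in the scene. Friction and masses are not known exactly. Their poses are not given: they have to be found in the camera images.
- station: Fixed stand of the bin carousel with its loading chute; it does not move on the bench. Origin on the carousel's vertical axis at bench height, z up. The chute lies along its +y: a level aluminium plate 66 mm wide, top 70 mm above the bench, from y = 140 mm (open inner end, the lip, overhanging the bin below by 15 mm) to y = 290 mm.
- chute_lip (a point): Middle of the chute's open inner end, on its top face, 70 mm above the bench, 140 mm from the carousel's axis. Low guide rims 5 mm thick, 8 mm high (tops 78 mm above the bench) run along both sides of the chute, 54 mm apart inside; another closes its outer end, 285 to 290 mm from the axis.
- drop_point (a point): The point under the chute's open end where the centre of a bin's mouth stands when that bin is squarely under the chute: 110 mm from the axis, 60 mm above the bench, on the chute's centre line.
- carousel (a joint): Angle of the carousel about its vertical axis in rad, growing counter-clockwise seen from above. 0, or any whole number of turns, means that the green bin is squarely under the chute. It turns freely both ways (over two full turns from anywhere it starts), turns stiffly (a push of 4 to 8 N on a spoke 90 mm out) and stays where it is left; pushed slowly it stops with the finger, after a quick push it runs on a few degrees.
- carousel_axis (a point): Point on the carousel's axis at the height of the spokes, 90 mm above the bench. A dark round hub of radius 30 mm stands there, top 108 mm above the bench. The turntable disc is grey, 330 mm across, top 20 mm above the bench, and carries four bins and four spokes.
- spoke1 (a point): Spoke 1: a level round steel bar, 14 mm thick, its centre line 90 mm above the bench (83 to 97 mm), running outwards from the hub to a free end 115 mm from the axis. This point lies on it 90 mm from the axis. It stands over the gap between the yellow bin and the green bin.
- spoke2 (a point): Spoke 2: a level round steel bar, 14 mm thick, its centre line 90 mm above the bench (83 to 97 mm), running outwards from the hub to a free end 115 mm from the axis. This point lies on it 90 mm from the axis. It stands over the gap between the green bin and the red bin.
- spoke3 (a point): Spoke 3: a level round steel bar, 14 mm thick, its centre line 90 mm above the bench (83 to 97 mm), running outwards from the hub to a free end 115 mm from the axis. This point lies on it 90 mm from the axis. It stands over the gap between the red bin and the blue bin.
- spoke4 (a point): Spoke 4: a level round steel bar, 14 mm thick, its centre line 90 mm above the bench (83 to 97 mm), running outwards from the hub to a free end 115 mm from the axis. This point lies on it 90 mm from the axis. It stands over the gap between the blue bin and the yellow bin.
- bin_green: Green open bin fixed on the turntable, empty: 90 mm radially (its x, pointing outwards), 80 mm across (y), 40 mm high, walls 3 mm. Origin at the centre of its underside, 110 mm from the axis and 20 mm above the bench; its rim is 60 mm above the bench. Counter-clockwise from above the order is green, red, blue, yellow, 90 degrees apart.
- bin_red: Red open bin fixed on the turntable, with a few small parts lying in it: 90 mm radially (its x, pointing outwards), 80 mm across (y), 40 mm high, walls 3 mm. Origin at the centre of its underside, 110 mm from the axis and 20 mm above the bench; its rim is 60 mm above the bench. Counter-clockwise from above the order is green, red, blue, yellow, 90 degrees apart.
- bin_blue: Blue open bin fixed on the turntable, with a few small parts lying in it: 90 mm radially (its x, pointing outwards), 80 mm across (y), 40 mm high, walls 3 mm. Origin at the centre of its underside, 110 mm from the axis and 20 mm above the bench; its rim is 60 mm above the bench. Counter-clockwise from above the order is green, red, blue, yellow, 90 degrees apart.
- bin_yellow: Yellow open bin fixed on the turntable, with a few small parts lying in it: 90 mm radially (its x, pointing outwards), 80 mm across (y), 40 mm high, walls 3 mm. Origin at the centre of its underside, 110 mm from the axis and 20 mm above the bench; its rim is 60 mm above the bench. Counter-clockwise from above the order is green, red, blue, yellow, 90 degrees apart.
- bearing: Steel roller bearing lying flat on the chute: a solid disc 42 mm across, 20 mm high, about 0.14 kg, loose. Origin at the centre of its underside, z up.
- bearing_centre (a point): Centre of the bearing, 10 mm above its underside.
- tin: Bystander: grey can with a paper label, 68 mm across, 95 mm high. Origin at the centre of its underside.
- carton: Bystander: closed cardboard box 100 x 70 x 50 mm high. Origin at the centre of its underside.
- pulley: Bystander: dark steel belt pulley lying flat, 80 mm across, 42 mm high. Origin at the centre of its underside.
Not all that is in view belongs to the job. Of the things like the bearing, leave any that is blue; of the rest the larger one is meant.

How it is judged:
By the outcome, as a careful person would: the job done as asked, in the order asked, and still so for the second after the job is handed in, with the robot touching nothing.
It also fails if it takes over 54 s, if anything falls off the work surface, if the arm or the gripper's body presses on something with over 40 N, if the wrist force passes 120 N, or if a joint passes its speed limit or range.

## Working session

There is one attempt and no reset: what is moved stays moved. The work goes in short steps, Python scripts to look and compute and a tool call to move; the robot and the scene stay as the last step left them, time stands still between calls to the robot, and variables do not carry over. Pictures are saved under pics/ and viewed, and the job is handed in when it is done.

Besides the shell and the picture viewer there is one more tool, called after ">>>" by a JSON object that holds its "api" and its "payload", one argument or row to a line. send_rows: Moves the arm, as the interface text tells. Its arguments: {"type":"object","properties":{"commands":{"type":"array"}},"required":["commands"]}

```bash
mkdir -p pics; ls
python3 - <<'E'
from cell import ctrl
import cv2
s=ctrl.read_state(); print(s)
for n in("scene","top"):
    im=ctrl.get_image(n); cv2.imwrite(f"pics/{n}0.png",im[:,:,::-1]); p=ctrl.camera_params(n); print(n,p)
E
```

```text
pics
{'clock': 0.0, 'qpos': array([-1.33679125,  0.62932468,  0.03844811,  1.51835176, -0.027005  ,
        0.99629492, -0.01999839]), 'qd': array([ 0.00031856,  0.0010066 , -0.00144124, -0.00012125,  0.00034765,
       -0.00028276,  0.00233723]), 'tau': array([-5.62578327e-05, -5.63399971e+01,  1.22598186e+00, -1.93438107e+01,
        1.09814038e-02,  1.04422291e-02,  9.74405964e-06]), 'eef_pos': array([191.76734254, 620.45372943, 244.408266  ]), 'tool_rot': array([3.14157012e+00, 1.86044663e-03, 1.27098550e+00]), 'force': array([ 0.55383582, -0.71820548, -0.56234946]), 'torque': array([ 0.02366073, -0.00502556,  0.03954093]), 'width': 85.25478018556474}
scene {'fx': 412.38308272387246, 'fy': 412.38308272387246, 'cx': 273.7130924407852, 'cy': 213.77633256146305, 'cam_to_world': array([[-8.07061834e-01,  4.05884805e-01, -4.28845801e-01,
         9.49248707e+02],
       [ 5.90447570e-01,  5.48871817e-01, -5.91702117e-01,
         4.14578734e+02],
       [-4.78152399e-03, -7.30751157e-01, -6.82627192e-01,
         6.43416644e+02],
       [ 0.00000000e+00,  0.00000000e+00,  0.00000000e+00,
         1.00000000e+00]])}
top {'fx': 455.2971786702458, 'fy': 455.2971786702458, 'cx': 270.2907672804883, 'cy': 212.93954616563522, 'cam_to_world': array([[-4.25245070e-04, -9.87973320e-01,  1.54623863e-01,
         4.69842334e+02],
       [-9.99958816e-01, -9.81647561e-04, -9.02234061e-03,
        -6.47579517e+01],
       [ 9.06561794e-03, -1.54621331e-01, -9.87932213e-01,
         9.07999300e+02],
       [ 0.00000000e+00,  0.00000000e+00,  0.00000000e+00,
         1.00000000e+00]])}
```

View pics/scene0.png

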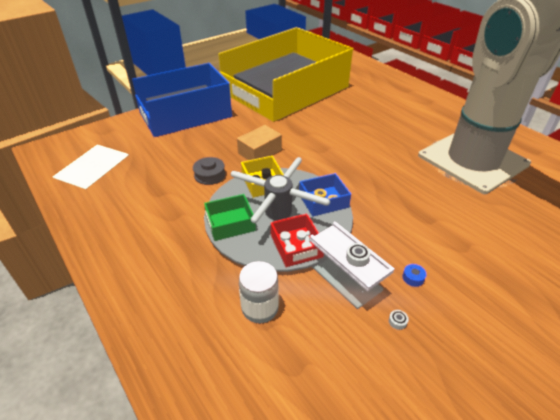

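View pics/top0.png

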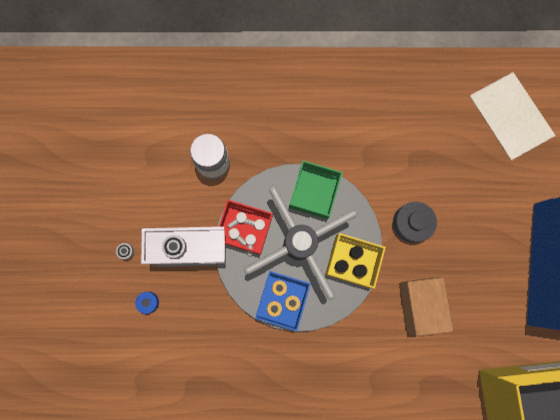

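The top view shows the carousel hub near (301,241), green bin at (315,190), chute on the left with the larger bearing at (173,246), and decoys at (124,251) and (147,302). Next I'll measure these.

```bash
cat > h.py <<'E'
import numpy as np,cv2
from cell import ctrl
def ray(n,u,v,z):
    p=ctrl.camera_params(n);T=p["cam_to_world"]
    d=T[:3,:3]@np.array([(u-p["cx"])/p["fx"],(v-p["cy"])/p["fy"],1]);o=T[:3,3]
    return (o+d*(z-o[2])/d[2])
def proj(n,P):
    p=ctrl.camera_params(n);T=p["cam_to_world"];c=T[:3,:3].T@(np.asarray(P,float)-T[:3,3])
    return np.array([c[0]/c[2]*p["fx"]+p["cx"],c[1]/c[2]*p["fy"]+p["cy"]])
def bins(im,n="top"):
    hsv=cv2.cvtColor(im,cv2.COLOR_RGB2HSV);out={}
    for k,(a,b) in dict(green=(50,80),red=(0,5),blue=(105,125),yellow=(22,32)).items():
        m=cv2.inRange(hsv,(a,140,50),(b,255,255))
        nn,l,st,c=cv2.connectedComponentsWithStats(m)
        out[k]=[(tuple(st[i][:4]),st[i][4],c[i].round(1)) for i in range(1,nn) if st[i][4]>80]
    return out
E
python3 - <<'E'
from h import *
im=cv2.imread("pics/top0.png")[:,:,::-1].copy()
for k,v in bins(im).items(): print(k,v)
cv2.imwrite("pics/crop0.png",cv2.resize(im[140:345,130:400],None,fx=2.9,fy=2.9,interpolation=cv2.INTER_CUBIC)[:,:,::-1])
E
```

```text
green []
red [((np.int32(219), np.int32(200), np.int32(54), np.int32(54)), np.int32(1293), array([245.2, 224.9]))]
blue [((np.int32(527), np.int32(198), np.int32(33), np.int32(132)), np.int32(3662), array([545.1, 266.3])), ((np.int32(256), np.int32(272), np.int32(54), np.int32(59)), np.int32(1448), array([282.8, 301.1])), ((np.int32(136), np.int32(292), np.int32(22), np.int32(22)), np.int32(313), array([146.7, 302.4]))]
yellow [((np.int32(326), np.int32(234), np.int32(59), np.int32(54)), np.int32(1782), array([355.7, 260.1])), ((np.int32(480), np.int32(366), np.int32(80), np.int32(54)), np.int32(2477), array([510.5, 389.4]))]
```

View pics/crop0.png

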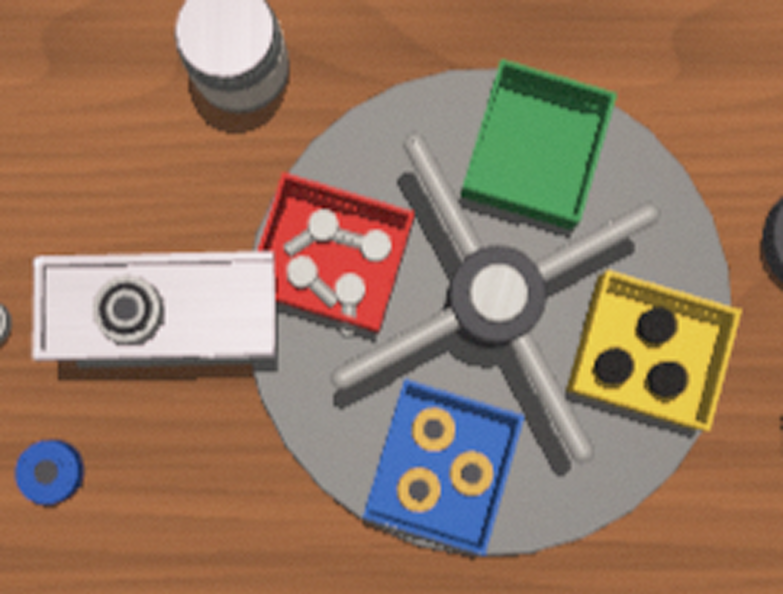

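Run:
```python
from h import *
c=lambda x,y,z:ray("top",130+x/2.9,140+y/2.9,z)
e=dict(s2=c(413,142,90),s1=c(651,212,90),s3=c(341,380,90),s4=c(583,456,90))
A=(e['s1']+e['s2']+e['s3']+e['s4'])/4
print("axis",A,"hub",c(498,293,108), (e['s1']+e['s3'])/2,(e['s2']+e['s4'])/2)
for k,v in e.items(): d=v-A;print(k,v.round(1),np.hypot(*d[:2]).round(1),np.degrees(np.arctan2(d[1],d[0])).round(1))
gc=np.mean([c(502,62,60),c(614,93,60),c(574,232,60),c(462,197,60)],0); d=gc-A; print("green",gc,np.hypot(*d[:2]),np.degrees(np.arctan2(d[1],d[0])))
for q in [(502,62),(614,93),(574,230),(462,195)]:print(c(*q,60))
L=[c(35,258,78),c(35,358,78),c(272,252,78),c(276,357,78)];print("chute",*L)
o=(L[0]+L[1])/2;i=(L[2]+L[3])/2;d=o-i;print("dir",np.degrees(np.arctan2(d[1],d[0])),np.hypot(*d[:2]))
d=i-A;print("lip",np.hypot(*d[:2]),np.degrees(np.arctan2(d[1],d[0]))); d=o-A;print("outer",np.hypot(*d[:2]),np.degrees(np.arctan2(d[1],d[0])))
b=c(126,308,90);d=b-A;print("bearing",b,np.hypot(*d[:2]),np.degrees(np.arctan2(d[1],d[0])))
```

```text
axis [ 545.02916172 -128.27681507   90.        ] hub [ 544.98300567 -127.45098394  108.        ] [ 545.37690327 -128.65716233   90.        ] [ 544.68142016 -127.89646781   90.        ]
s2 [642.4 -76.1  90. ] 110.4 28.2
s1 [ 597.7 -225.6   90. ] 110.7 -61.6
s3 [493.  -31.7  90. ] 109.7 118.3
s4 [ 447.  -179.7   90. ] 110.7 -152.3
green [ 646.54287808 -158.5926018    60.        ] 105.94376591343047 -16.62758952392769
[ 702.85858343 -135.56696663   60.        ]
[ 681.91789545 -209.33162178   60.        ]
[ 590.52839936 -181.05750032   60.        ]
[ 613.49952198 -108.44968112   60.        ]
chute [569.82284993 162.38642906  78.        ] [507.02619758 159.68537229  78.        ] [573.7438704   12.98725516  78.        ] [507.64508163   9.47488662  78.        ]
dir 90.86812108862729 149.8220267928692
lip 139.57521178111307 91.77967945436977
outer 289.38809363138813 91.30776195799444
bearing [537.2702313  101.59312075  90.        ] 230.00084433322243 91.93320302036639
```

```bash
cat >> h.py <<'E'
A=np.array([545.,-128.])
def rows(targets,s=None):
    s=s or ctrl.read_state(); p=s["eef_pos"];y=s["tool_rot"][2]
    from scipy.spatial.transform import Rotation as Ro
    R=Ro.from_euler("xyz",s["tool_rot"]).as_matrix()
    print("clock",round(s["clock"],2),"pos",p.round(1),"yaw",np.degrees(y).round(1),"F",s["force"].round(1),"w",round(s["width"],1))
    for t in targets:
        d=R.T@(np.array(t[:3])-p); print([float(v) for v in d.round(1)], round(float(np.degrees(y)-t[3]),1), "dist",np.linalg.norm(d).round(0))
def fing(th,r=80,gap=0):
    th=np.radians(th);u=np.array([np.cos(th),np.sin(th)]);t=np.array([-u[1],u[0]])
    d=7+14.5*abs(t[0])+11*abs(t[1])+gap
    return A+r*u-d*t
E
python3 - <<'E'
from h import *
print(fing(-61.6,85,12))
rows([(553,-220,200,1.2),(553,-220,88,1.2)])
E
```

```text
[ 552.89269779 -220.36193221]
clock 0.1 pos [191.8 620.5 244.5] yaw 72.8 F [0.8 0.  0.2] w 85.3
[-696.2, 593.4, 45.7] 71.6 dist 916.0
[-696.0, 593.4, 157.7] 71.6 dist 928.0
```

>>> {"api": "send_rows", "payload": {
  "commands": [
    [0, -34, 29, 0, 7],
    [0, -68, 58, 0, 14],
    [0, -102, 87, 0, 21],
    [0, -137, 117, 0, 28],
    [0, -171, 146, 0, 35]
  ]
}}

```text
clock: 0.6
eef_pos: [281.2, 411.9, 244.6]
tool_rot: [3.14, 0.002, 0.655]
force: [-0.4, 0.1, -0.2]
width: 11.9
```

Run:
```python
from h import *
rows([(553,-220,200,1.2)])
```

```text
clock 0.6 pos [281.2 411.9 244.6] yaw 37.5 F [-0.4  0.1 -0.2] w 11.9
[-169.3, 666.7, 45.8] 36.3 dist 689.0
```

>>> {"api": "send_rows", "payload": {
  "commands": [
    [0, -12, 48, 0, 7],
    [0, -24, 96, 0, 14],
    [0, -36, 143, 0, 21],
    [0, -48, 190, 0, 28],
    [0, -60, 238, 0, 36]
  ]
}}

```text
clock: 1.1
eef_pos: [378.8, 184.9, 245.1]
tool_rot: [3.14, 0.001, 0.022]
force: [1.0, 0.6, -0.5]
width: 0.1
```

Run:
```python
from h import *
rows([(553,-220,200,1.2)])
```

```text
clock 1.1 pos [378.8 184.9 245.1] yaw 1.3 F [ 1.   0.6 -0.5] w 0.1
[165.3, 408.6, 45.7] 0.1 dist 443.0
```

>>> {"api": "send_rows", "payload": {
  "commands": [
    [0, 18, 45, 0, 0],
    [0, 36, 90, 0, 0],
    [0, 54, 135, 0, 0],
    [0, 73, 180, 0, 0],
    [0, 91, 225, 0, 0]
  ]
}}

```text
clock: 1.6
eef_pos: [475.1, -39.8, 245.3]
tool_rot: [3.14, 0.001, 0.022]
force: [1.0, 0.7, -0.1]
width: -0.3
```

>>> {"api": "send_rows", "payload": {
  "commands": [
    [0, 18, 45, 0, 0],
    [0, 36, 90, 10, 0],
    [0, 54, 135, 25, 0],
    [0, 74, 184, 40, 0],
    [0, 74, 184, 46, 0]
  ]
}}

```text
clock: 2.1
eef_pos: [553.3, -229.6, 198.3]
tool_rot: [3.135, 0.001, 0.015]
force: [-0.3, -0.5, 0.2]
width: -0.1
```

Run:
```python
from h import *
rows([(553,-220,120,1.2),(553,-220,88,1.2)])
cv2.imwrite("pics/top1.png",ctrl.get_image("top")[:,:,::-1])
```

```text
clock 2.1 pos [ 553.3 -229.6  198.3] yaw 0.9 F [-0.3 -0.5  0.2] w -0.1
[-0.2, -10.1, 78.2] -0.3 dist 79.0
[-0.1, -10.4, 110.2] -0.3 dist 111.0
```

View pics/top1.png

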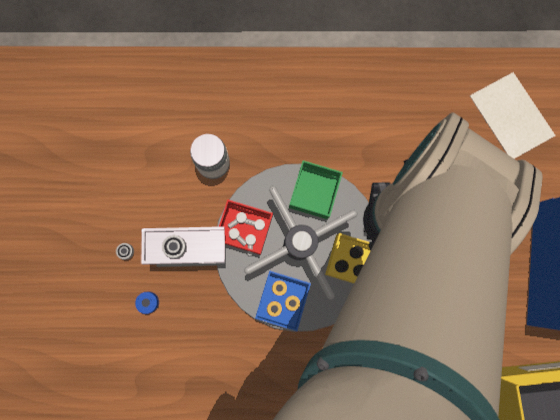

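The top view shows the gripper near (380,210), right of yellow and clear of spoke 1 at (345,217). I'll descend here.

>>> {"api": "send_rows", "payload": {
  "commands": [
    [0, 0, -10, 25, 0],
    [0, 0, -10, 50, 0],
    [0, 0, -10, 75, 0],
    [0, 0, -10, 95, 0],
    [0, 0, -10, 95, 0]
  ]
}}

```text
clock: 2.65
eef_pos: [549.7, -214.1, 99.7]
tool_rot: [3.142, 0.009, 0.018]
force: [0.2, -0.2, 0.2]
width: -0.1
```

Run:
```python
from h import *
rows([(553,-220,88,1.2)])
cv2.imwrite("pics/scene2.png",cv2.resize(ctrl.get_image("scene")[100:350,150:450],None,fx=2.4,fy=2.4)[:,:,::-1])
```

```text
clock 2.65 pos [ 549.7 -214.1   99.7] yaw 1.0 F [ 0.2 -0.2  0.2] w -0.1
[3.3, 6.0, 11.6] -0.2 dist 13.0
```

View pics/scene2.png

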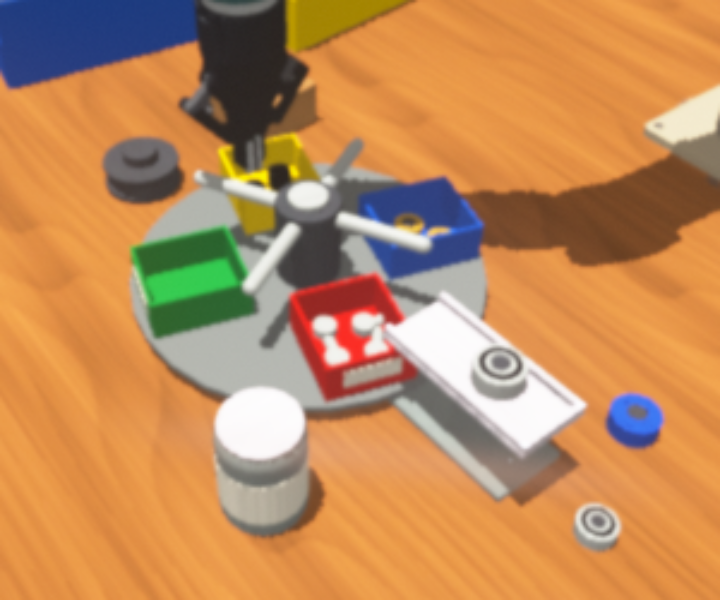

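The finger is behind spoke 1, over the yellow bin (crop (250,150)). I'll compute the arc waypoints.

Run:
```python
from h import *
prev=None
for th in range(-62,48,4):
    p=fing(th); print(th,p.round(0))
```

```text
-62 [ 561. -210.]
-58 [ 566. -209.]
-54 [ 572. -208.]
-50 [ 577. -205.]
-46 [ 583. -203.]
-42 [ 588. -200.]
-38 [ 593. -197.]
-34 [ 598. -193.]
-30 [ 602. -189.]
-26 [ 607. -184.]
-22 [ 611. -179.]
-18 [ 614. -174.]
-14 [ 617. -168.]
-10 [ 620. -162.]
-6 [ 623. -156.]
-2 [ 624. -149.]
2 [ 626. -144.]
6 [ 627. -139.]
10 [ 627. -134.]
14 [ 628. -129.]
18 [ 628. -124.]
22 [ 628. -119.]
26 [ 627. -114.]
30 [ 626. -109.]
34 [ 625. -103.]
38 [623. -98.]
42 [621. -93.]
46 [619. -88.]
```

>>> {"api": "send_rows", "payload": {
  "commands": [
    [0, 1, 2, 6, 0],
    [0, 3, 4, 11, 0],
    [0, 3, 4, 12, 0]
  ]
}}

```text
clock: 3.0
eef_pos: [554.3, -219.2, 89.5]
tool_rot: [3.14, 0.005, 0.018]
force: [0.4, 0.3, 0.1]
width: 0.2
```

>>> {"api": "send_rows", "payload": {
  "commands": [
    [0, 7, -8, 1, 0],
    [0, 12, -10, 1, 0],
    [0, 18, -11, 1, 0],
    [0, 23, -14, 1, 0],
    [0, 29, -16, 1, 0]
  ]
}}

```text
clock: 3.5
eef_pos: [579.9, -202.4, 87.9]
tool_rot: [3.141, 0.012, 0.018]
force: [-6.2, -0.8, 0.8]
width: 0.0
```

Run:
```python
from h import *
rows([(*fing(t),88,1.2) for t in (-46,-42,-38,-34,-30,-26)])
```

```text
clock 3.5 pos [ 579.9 -202.4   87.9] yaw 1.0 F [-6.2 -0.8  0.8] w 0.0
[2.6, 0.6, -0.2] -0.2 dist 3.0
[7.9, -2.3, -0.2] -0.2 dist 8.0
[13.1, -5.6, -0.3] -0.2 dist 14.0
[18.0, -9.3, -0.4] -0.2 dist 20.0
[22.7, -13.4, -0.4] -0.2 dist 26.0
[27.1, -18.0, -0.5] -0.2 dist 33.0
```

Contact is steady at about 6 N. I'll continue along the arc.

>>> {"api": "send_rows", "payload": {
  "commands": [
    [0, 8, -2, 0, 0],
    [0, 13, -6, 0, 0],
    [0, 18, -9, 0, 0],
    [0, 23, -13, 0, 0],
    [0, 27, -18, 0, 0]
  ]
}}

```text
clock: 4.0
eef_pos: [603.5, -184.8, 86.8]
tool_rot: [3.141, 0.019, 0.017]
force: [-6.6, -2.5, 0.2]
width: 0.0
```

Run:
```python
from h import *
rows([(*fing(t),88,1.2) for t in (-22,-18,-14,-10,-6,-2)])
```

```text
clock 4.0 pos [ 603.5 -184.8   86.8] yaw 1.0 F [-6.6 -2.5  0.2] w 0.0
[7.3, -5.8, -1.4] -0.2 dist 9.0
[11.0, -11.1, -1.4] -0.2 dist 16.0
[14.3, -16.7, -1.5] -0.2 dist 22.0
[17.1, -22.6, -1.6] -0.2 dist 28.0
[19.5, -28.8, -1.6] -0.2 dist 35.0
[21.4, -35.2, -1.6] -0.2 dist 41.0
```

>>> {"api": "send_rows", "payload": {
  "commands": [
    [0, 7, -6, -1, 0],
    [0, 11, -11, -1, 0],
    [0, 14, -17, -1, 0],
    [0, 17, -23, -1, 0],
    [0, 20, -29, -1, 0]
  ]
}}

```text
clock: 4.5
eef_pos: [620.0, -158.0, 86.6]
tool_rot: [3.138, 0.025, 0.015]
force: [-6.5, -4.7, -1.5]
width: -0.1
```

Run:
```python
from h import *
rows([(*fing(t),88,1.2) for t in (-2,2,6,10,14,18)])
```

```text
clock 4.5 pos [ 620.  -158.    86.6] yaw 0.9 F [-6.5 -4.7 -1.5] w -0.1
[4.4, -8.6, -1.5] -0.3 dist 10.0
[5.8, -14.2, -1.6] -0.3 dist 15.0
[6.9, -18.9, -1.6] -0.3 dist 20.0
[7.7, -23.7, -1.7] -0.3 dist 25.0
[8.2, -28.6, -1.7] -0.3 dist 30.0
[8.3, -33.7, -1.7] -0.3 dist 35.0
```

>>> {"api": "send_rows", "payload": {
  "commands": [
    [0, 4, -8, -1, 0],
    [0, 6, -14, -1, 0],
    [0, 7, -19, -1, 0],
    [0, 8, -24, -1, 0],
    [0, 8, -29, -1, 0]
  ]
}}

```text
clock: 5.0
eef_pos: [626.1, -132.5, 87.2]
tool_rot: [3.133, 0.028, 0.014]
force: [-2.8, -7.5, -1.3]
width: -0.4
```

Run:
```python
from h import *
rows([(*fing(t),88,1.2) for t in (14,18,22,26,30,34,38)])
cv2.imwrite("pics/scene3.png",cv2.resize(ctrl.get_image("scene")[100:350,150:450],None,fx=2.4,fy=2.4)[:,:,::-1])
cv2.imwrite("pics/top3.png",ctrl.get_image("top")[:,:,::-1])
```

```text
clock 5.0 pos [ 626.1 -132.5   87.2] yaw 0.8 F [-2.8 -7.5 -1.3] w -0.4
[1.7, -3.2, -0.9] -0.4 dist 4.0
[1.9, -8.3, -0.9] -0.4 dist 9.0
[1.7, -13.4, -1.0] -0.4 dist 14.0
[1.2, -18.6, -1.0] -0.4 dist 19.0
[0.4, -23.9, -1.0] -0.4 dist 24.0
[-0.9, -29.1, -1.0] -0.4 dist 29.0
[-2.5, -34.4, -1.0] -0.4 dist 34.0
```

View pics/scene3.png

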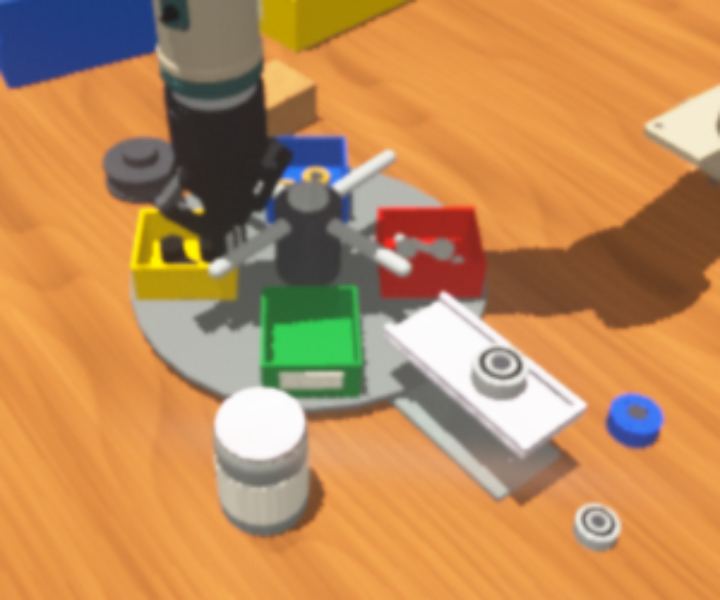

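View pics/top3.png

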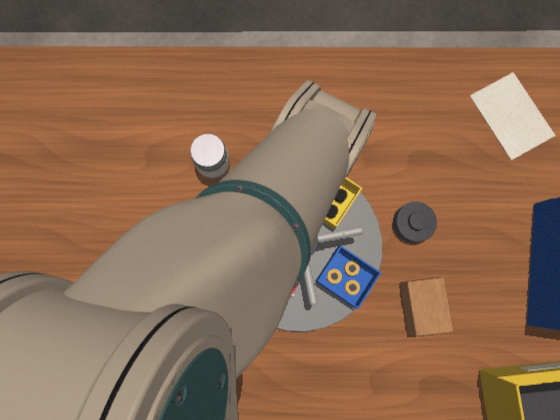

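The scene view shows green at crop (310,340), heading for the chute. I'll continue, then measure.

>>> {"api": "send_rows", "payload": {
  "commands": [
    [0, 2, -8, -1, 0],
    [0, 2, -13, -1, 0],
    [0, 1, -18, -1, 0],
    [0, 0, -24, -1, 0],
    [0, -1, -29, -1, 0]
  ]
}}

```text
clock: 5.6
eef_pos: [625.9, -104.8, 88.7]
tool_rot: [3.13, 0.025, 0.013]
force: [-1.4, -6.9, 1.4]
width: 0.2
```

Run:
```python
from h import *
rows([(*fing(t),88,1.2) for t in (26,30,34,38,42,46)])
cv2.imwrite("pics/scene4.png",cv2.resize(ctrl.get_image("scene")[130:280,190:370],None,fx=4,fy=4,interpolation=cv2.INTER_CUBIC)[:,:,::-1])
```

```text
clock 5.6 pos [ 625.9 -104.8   88.7] yaw 0.8 F [-1.4 -6.9  1.4] w 0.2
[1.1, 9.0, 0.8] -0.4 dist 9.0
[0.2, 3.8, 0.7] -0.4 dist 4.0
[-1.0, -1.5, 0.7] -0.4 dist 2.0
[-2.6, -6.7, 0.7] -0.4 dist 7.0
[-4.6, -11.9, 0.7] -0.4 dist 13.0
[-7.0, -17.1, 0.7] -0.4 dist 18.0
```

View pics/scene4.png

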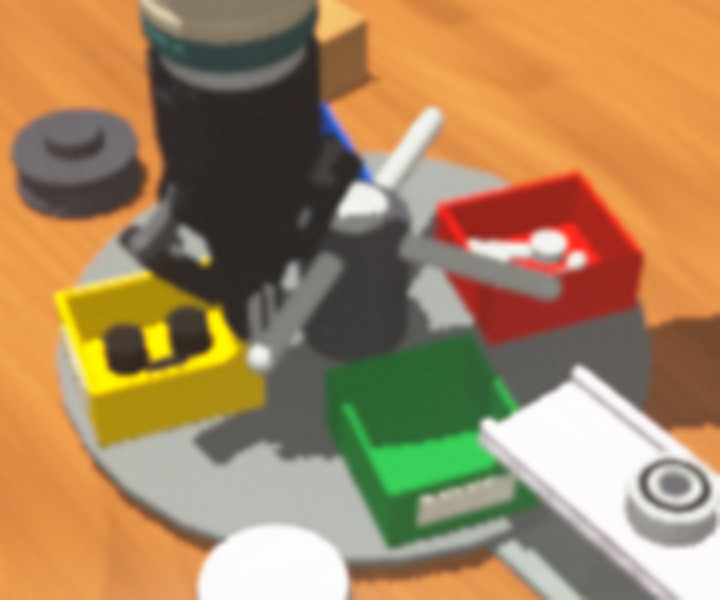

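```bash
cat >> h.py <<'E'
def spoke(u,v,z=90):
    p=ray("scene",u,v,z)[:2]-A; return np.hypot(*p).round(1),np.degrees(np.arctan2(p[1],p[0])).round(1)
E
python3 - <<'E'
from h import *
for q in [(258,357),(550,287),(432,117)]: print(spoke(190+q[0]/4,130+q[1]/4))
im=cv2.imread("pics/scene0.png")
for q in [(255,217),(327,198),(297,162),(236,175)]:print("init",spoke(*q))
E
```

```text
(np.float64(109.5), np.float64(29.1))
(np.float64(111.8), np.float64(117.8))
(np.float64(109.1), np.float64(-151.7))
init (np.float64(103.5), np.float64(28.0))
init (np.float64(107.3), np.float64(123.4))
init (np.float64(98.3), np.float64(-153.0))
init (np.float64(99.6), np.float64(-60.2))
```

Run:
```python
from h import *
rows([(*fing(t),88,1.2) for t in (36,39,42,45,46,47,50)])
```

```text
clock 5.65 pos [ 626.  -103.    88.7] yaw 0.8 F [-1.1 -2.5  1.1] w -0.1
[-1.9, -2.3, 0.7] -0.4 dist 3.0
[-3.2, -6.3, 0.7] -0.4 dist 7.0
[-4.7, -10.2, 0.7] -0.4 dist 11.0
[-6.5, -14.0, 0.7] -0.4 dist 15.0
[-7.1, -15.3, 0.7] -0.4 dist 17.0
[-7.8, -16.5, 0.7] -0.4 dist 18.0
[-10.0, -20.3, 0.7] -0.4 dist 23.0
```

>>> {"api": "send_rows", "payload": {
  "commands": [
    [0, -2, -4, 1, 0],
    [0, -3, -7, 1, 0],
    [0, -5, -11, 1, 0],
    [0, -6, -13, 1, 0],
    [0, -6, -13, 1, 0]
  ]
}}

```text
clock: 6.15
eef_pos: [621.0, -91.6, 88.5]
tool_rot: [3.129, 0.022, 0.014]
force: [0.1, -5.1, 1.5]
width: -0.0
```

Run:
```python
from h import *
rows([(*fing(t),88,1.2) for t in (46,47,50)])
cv2.imwrite("pics/scene5.png",cv2.resize(ctrl.get_image("scene")[130:280,190:370],None,fx=4,fy=4,interpolation=cv2.INTER_CUBIC)[:,:,::-1])
```

```text
clock 6.15 pos [621.  -91.6  88.5] yaw 0.8 F [ 0.1 -5.1  1.5] w -0.0
[-2.3, -3.8, 0.5] -0.4 dist 4.0
[-3.0, -5.1, 0.5] -0.4 dist 6.0
[-5.1, -8.8, 0.5] -0.4 dist 10.0
```

View pics/scene5.png

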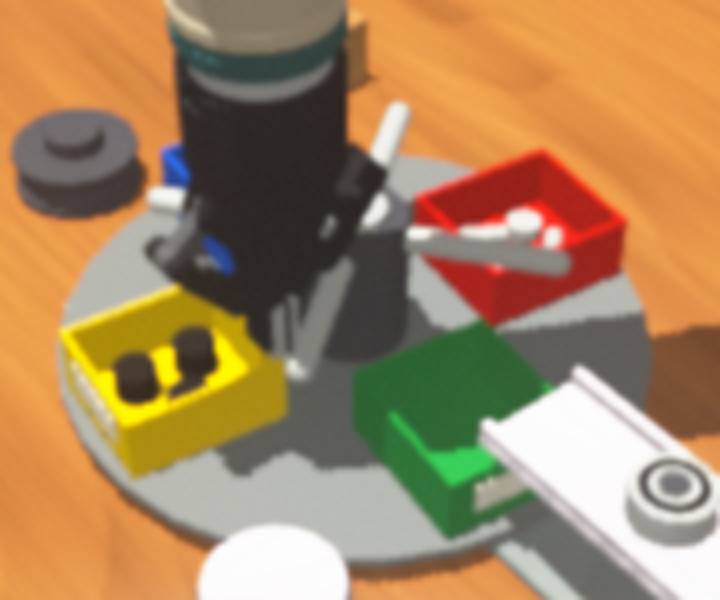

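Run:
```python
from h import *
for q in [(297,371),(562,263),(399,110),(155,199)]: print(spoke(190+q[0]/4,130+q[1]/4))
```

```text
(np.float64(112.5), np.float64(40.1))
(np.float64(112.6), np.float64(128.2))
(np.float64(109.1), np.float64(-141.3))
(np.float64(108.3), np.float64(-49.0))
```

>>> {"api": "send_rows", "payload": {
  "commands": [
    [0, -1, -2, 1, 0],
    [0, -2, -4, 1, 0],
    [0, -3, -5, 1, 0],
    [0, -4, -6, 1, 0],
    [0, -4, -6, 1, 0]
  ]
}}

```text
clock: 6.7
eef_pos: [618.4, -86.9, 88.3]
tool_rot: [3.127, 0.019, 0.014]
force: [1.7, -5.4, 2.0]
width: -0.1
```

Run:
```python
from h import *
rows([(*fing(t),88,1.2) for t in (46,47,50)])
cv2.imwrite("pics/scene6.png",cv2.resize(ctrl.get_image("scene")[130:280,190:370],None,fx=4,fy=4,interpolation=cv2.INTER_CUBIC)[:,:,::-1])
```

```text
clock 6.7 pos [618.4 -86.9  88.3] yaw 0.8 F [ 1.7 -5.4  2. ] w -0.1
[0.2, 0.9, 0.3] -0.4 dist 1.0
[-0.4, -0.3, 0.3] -0.4 dist 1.0
[-2.6, -4.1, 0.2] -0.4 dist 5.0
```

View pics/scene6.png

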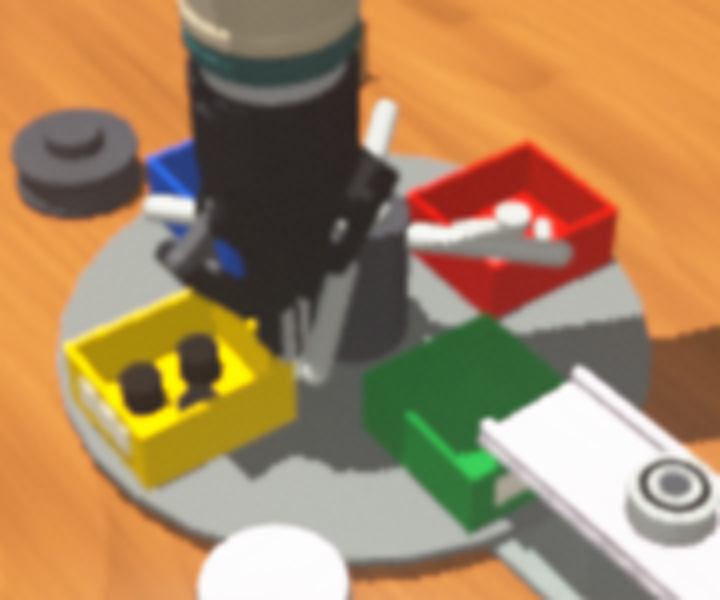

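Run:
```python
from h import *
for q in [(314,375),(565,253),(385,107),(151,205)]: print(spoke(190+q[0]/4,130+q[1]/4))
# bin rim edges direction vs chute rim direction, scene view
c=lambda x,y,z:ray("scene",190+x/4,130+y/4,z)[:2]
def ang(a,b): d=b-a;return np.degrees(np.arctan2(d[1],d[0])).round(1)
print("green edge",ang(c(364,380,60),c(470,468,60)), "chute rim",ang(c(484,424,78),c(640,580,78)),ang(c(578,368,78),c(716,478,78)))
```

```text
(np.float64(113.6), np.float64(44.4))
(np.float64(113.1), np.float64(132.4))
(np.float64(110.3), np.float64(-136.8))
(np.float64(108.9), np.float64(-46.1))
green edge 93.5 chute rim 87.0 91.2
```

>>> {"api": "send_rows", "payload": {
  "commands": [
    [0, -1, -2, 0, 0],
    [0, -2, -3, 0, 0],
    [0, -3, -4, 0, 0],
    [0, -3, -4, 0, 0]
  ]
}}

```text
clock: 7.15
eef_pos: [616.7, -83.7, 88.7]
tool_rot: [3.125, 0.016, 0.014]
force: [1.3, -4.9, -0.3]
width: 0.0
```

Run:
```python
from h import *
rows([(*fing(t),88,1.2) for t in (46,47,50)])
cv2.imwrite("pics/scene7.png",cv2.resize(ctrl.get_image("scene")[130:280,190:370],None,fx=4,fy=4,interpolation=cv2.INTER_CUBIC)[:,:,::-1])
```

```text
clock 7.15 pos [616.7 -83.7  88.7] yaw 0.8 F [ 1.3 -4.9 -0.3] w 0.0
[1.8, 4.2, 0.8] -0.4 dist 5.0
[1.1, 2.9, 0.8] -0.4 dist 3.0
[-1.0, -0.8, 0.7] -0.4 dist 2.0
```

View pics/scene7.png

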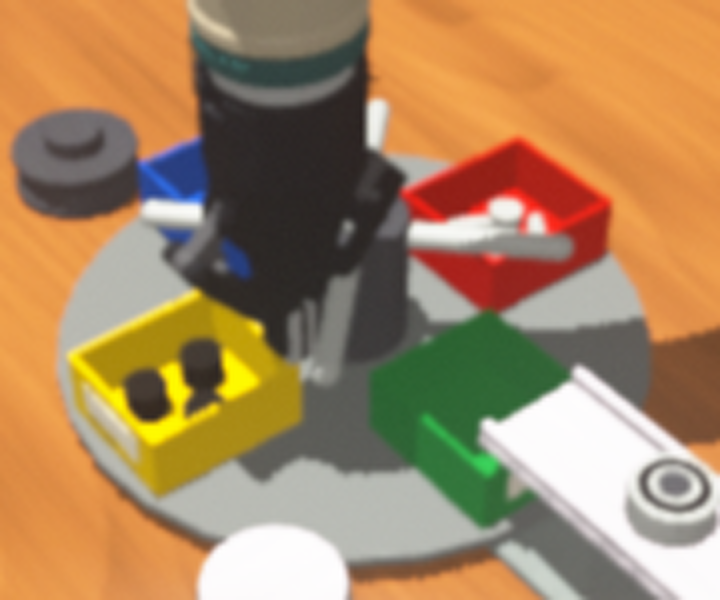

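>>> {"api": "send_rows", "payload": {
  "commands": [
    [0, 6, 6, 0, 0],
    [0, 12, 12, 0, 0],
    [0, 12, 12, -30, 0],
    [0, 12, 12, -75, 0],
    [0, 12, 12, -120, 0]
  ]
}}

```text
clock: 7.7
eef_pos: [630.6, -92.8, 209.2]
tool_rot: [3.127, 0.019, 0.014]
force: [1.2, -0.2, -0.5]
width: 0.3
```

Run:
```python
from h import *
rows([(539.5,140,200,1.2)])
```

```text
clock 7.7 pos [630.6 -92.8 209.2] yaw 0.8 F [ 1.2 -0.2 -0.5] w 0.3
[-87.6, -234.2, 7.4] -0.4 dist 250.0
```

>>> {"api": "send_rows", "payload": {
  "commands": [
    [0, -16, -43, 0, 0],
    [0, -32, -86, 0, 0],
    [0, -49, -130, 3, 0],
    [0, -65, -174, 5, 0],
    [0, -80, -215, 7, 0]
  ]
}}

```text
clock: 8.2
eef_pos: [546.5, 123.8, 200.4]
tool_rot: [3.128, 0.019, 0.015]
force: [1.3, 0.0, 0.1]
width: 0.3
```

Run:
```python
from h import *
rows([(539.5,140,200,1.2)])
im=ctrl.get_image("top")
cv2.imwrite("pics/top8.png",cv2.resize(im[140:345,130:400],None,fx=2.9,fy=2.9,interpolation=cv2.INTER_CUBIC)[:,:,::-1])
```

```text
clock 8.2 pos [546.5 123.8 200.4] yaw 0.9 F [1.3 0.  0.1] w 0.3
[-6.7, -16.3, 0.3] -0.3 dist 18.0
```

View pics/top8.png

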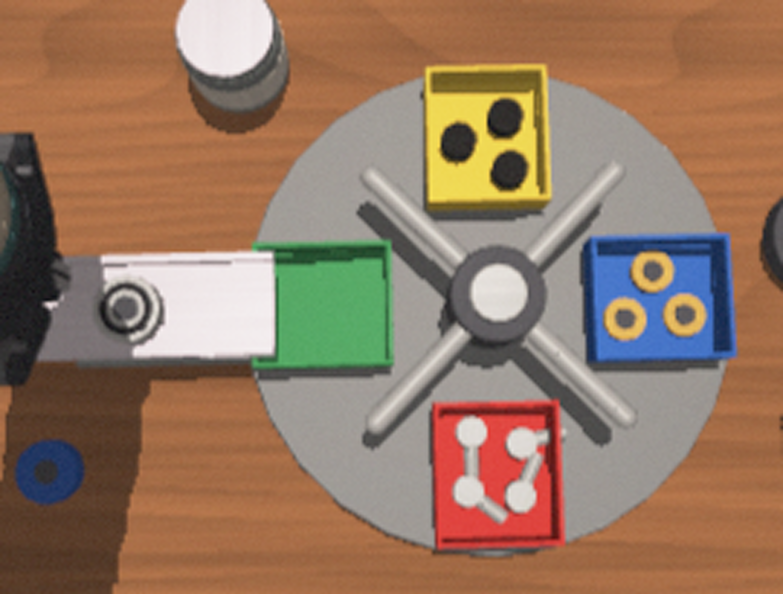

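Run:
```python
from h import *
c=lambda x,y,z:ray("top",130+x/2.9,140+y/2.9,z)
E=[c(368,174,90),c(374,427,90),c(628,419,90),c(616,170,90)]
AA=sum(E)/4;print(AA)
a=[]
for i,v in enumerate(E):
    for C in (AA,np.r_[A,90]):
        d=v-C;a.append((np.degrees(np.arctan2(d[1],d[0]))-45-90*i+180)%360-180);print(np.hypot(*d[:2]).round(1),a[-1].round(2))
print("mean",np.mean(a)+90)
def ang(p,q):
    d=p-q;return (np.degrees(np.arctan2(d[1],d[0])))
print("green/blue edges", ang(c(257,370,60),c(391,368,60)),ang(c(254,243,60),c(390,241,60)),ang(c(588,237,60),c(732,235,60)),ang(c(591,362,60),c(735,356,60)))
print("yellow/red", ang(c(425,67,60),c(545,66,60)),ang(c(427,207,60),c(550,211,60)),ang(c(433,403,60),c(559,402,60)),ang(c(437,549,60),c(563,548,60)))
print("chute",ang(c(35,258,78),c(272,252,78)),ang(c(35,358,78),c(276,357,78)))
```

```text
[ 545.02220821 -127.96427308   90.        ]
111.0 1.26
111.0 1.26
110.6 1.7
110.6 1.68
110.0 1.49
110.0 1.48
110.2 1.18
110.2 1.21
mean 91.40648419806311
green/blue edges 90.84483589805203 90.89497400295397 90.84838290714204 92.36480192665815
yellow/red 90.60777480202182 88.17257206447972 90.4314018929916 90.36858278825723
chute 91.50339762646777 90.23606370599752
```

Spokes put green at 91.4° against about 91.1° for the chute, so the bin is square. In the top view the green mouth sits at the lip, at crop (275,305). Now I'll get behind the bearing.

>>> {"api": "send_rows", "payload": {
  "commands": [
    [0, -7, -10, 0, 0],
    [0, -8, -16, 15, 0],
    [0, -8, -16, 40, 0],
    [0, -8, -16, 70, 0],
    [0, -8, -16, 70, 0]
  ]
}}

```text
clock: 8.75
eef_pos: [530.0, 148.9, 126.3]
tool_rot: [3.134, 0.032, 0.026]
force: [-1.4, -0.3, -0.3]
width: -0.0
```

Run:
```python
from h import *
rows([(538.5,140,120,1.2),(538.5,140,89,1.2)])
im=ctrl.get_image("scene")
cv2.imwrite("pics/scene9.png",cv2.resize(im[180:330,270:450],None,fx=4,fy=4,interpolation=cv2.INTER_CUBIC)[:,:,::-1])
```

```text
clock 8.75 pos [530.  148.9 126.3] yaw 1.5 F [-1.4 -0.3 -0.3] w -0.0
[8.4, 9.1, 6.1] 0.3 dist 14.0
[9.4, 8.8, 37.0] 0.3 dist 39.0
```

View pics/scene9.png

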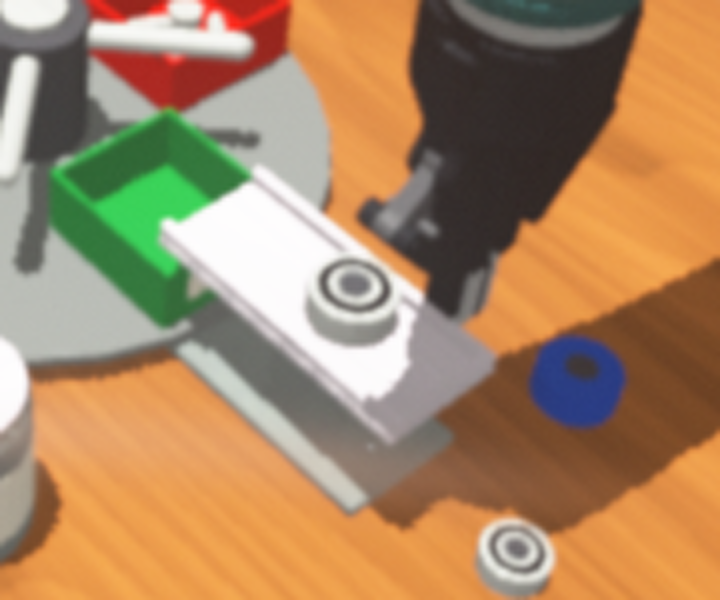

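The finger is above the chute's outer end and overshot a little. The bearing is untouched at crop (350,300). I'll settle before lowering.

>>> {"api": "send_rows", "payload": {
  "commands": [
    [0, 4, 4, 3, 0],
    [0, 8, 9, 6, 0],
    [0, 8, 9, 6, 0],
    [0, 8, 9, 6, 0]
  ]
}}

```text
clock: 9.2
eef_pos: [540.2, 139.5, 122.5]
tool_rot: [3.135, 0.028, 0.025]
force: [0.1, -0.2, 0.8]
width: -0.2
```

Run:
```python
from h import *
rows([(538.5,140,120,1.2),(538.5,140,89,1.2)])
```

```text
clock 9.2 pos [540.2 139.5 122.5] yaw 1.4 F [ 0.1 -0.2  0.8] w -0.2
[-1.6, -0.5, 2.6] 0.2 dist 3.0
[-0.7, -0.7, 33.6] 0.2 dist 34.0
```

>>> {"api": "send_rows", "payload": {
  "commands": [
    [0, -1, -1, 8, 0],
    [0, -1, -1, 16, 0],
    [0, -1, -1, 24, 0],
    [0, -1, -1, 32, 0],
    [0, -1, -1, 33, 0]
  ]
}}

```text
clock: 9.7
eef_pos: [537.3, 140.1, 88.2]
tool_rot: [3.134, 0.03, 0.025]
force: [0.9, 0.6, 0.3]
width: -0.1
```

Run:
```python
from h import *
rows([(537.5,120,89,1.2),(537,100,89,1.2),(536.5,80,89,1.2)])
im=ctrl.get_image("scene")
cv2.imwrite("pics/scene10.png",cv2.resize(im[180:330,270:450],None,fx=4,fy=4,interpolation=cv2.INTER_CUBIC)[:,:,::-1])
```

```text
clock 9.7 pos [537.3 140.1  88.2] yaw 1.4 F [0.9 0.6 0.3] w -0.1
[-0.3, 20.1, -0.7] 0.2 dist 20.0
[-1.3, 40.1, -0.5] 0.2 dist 40.0
[-2.3, 60.1, -0.3] 0.2 dist 60.0
```

View pics/scene10.png

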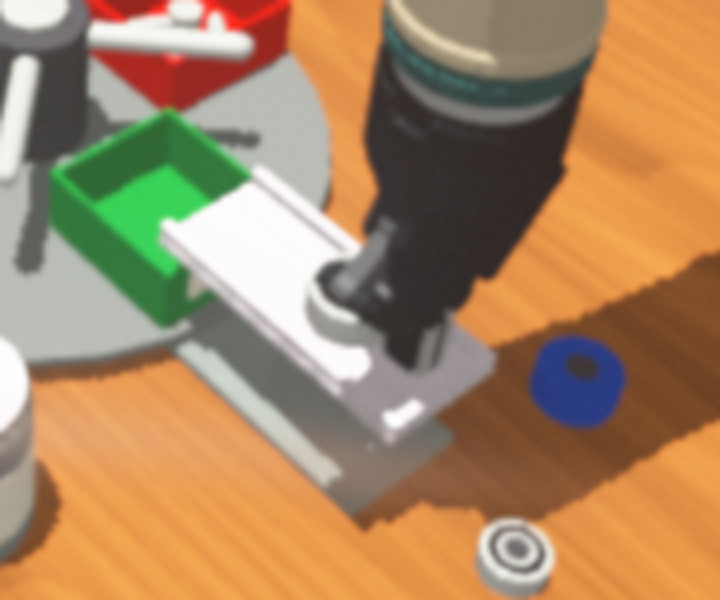

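The finger stands behind the bearing, inside the rims. Pushing now along the chute.

>>> {"api": "send_rows", "payload": {
  "commands": [
    [0, 0, 8, 0, 0],
    [0, 0, 16, 0, 0],
    [0, 0, 24, 0, 0],
    [0, 0, 32, 0, 0],
    [0, 0, 40, 0, 0]
  ]
}}

```text
clock: 10.25
eef_pos: [538.7, 99.1, 89.1]
tool_rot: [3.134, 0.029, 0.024]
force: [-0.3, -0.1, -0.4]
width: 0.3
```

>>> {"api": "send_rows", "payload": {
  "commands": [
    [0, 0, 8, 0, 0],
    [0, 0, 15, 0, 0],
    [0, 0, 22, 0, 0],
    [0, 0, 28, 0, 0],
    [0, 0, 34, 0, 0]
  ]
}}

```text
clock: 10.75
eef_pos: [539.5, 64.7, 89.3]
tool_rot: [3.134, 0.029, 0.024]
force: [0.4, 0.9, -0.5]
width: 0.2
```

Run:
```python
from h import *
rows([(541,42,89,1.2),(541,35,89,1.2)])
im=ctrl.get_image("scene")
cv2.imwrite("pics/scene11.png",cv2.resize(im[150:300,250:430],None,fx=4,fy=4,interpolation=cv2.INTER_CUBIC)[:,:,::-1])
```

```text
clock 10.75 pos [539.5  64.7  89.3] yaw 1.4 F [ 0.4  0.9 -0.5] w 0.2
[0.9, 22.7, 0.4] 0.2 dist 23.0
[0.7, 29.7, 0.5] 0.2 dist 30.0
```

View pics/scene11.png

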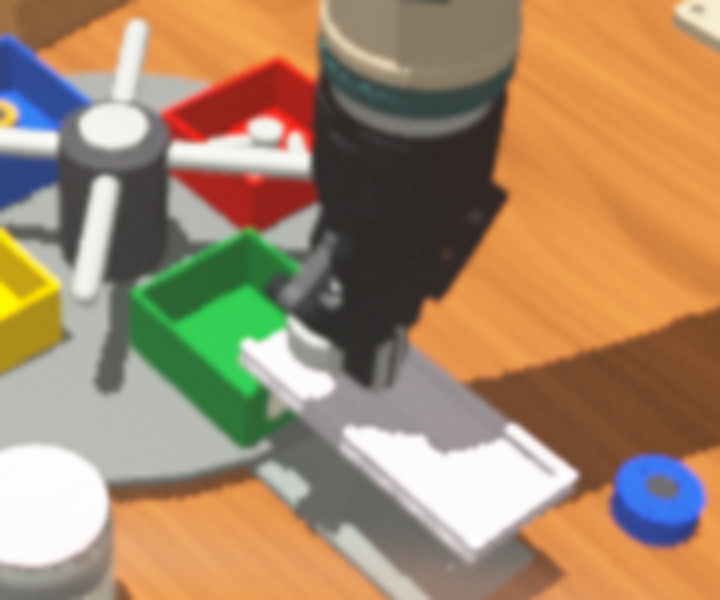

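The bearing, at crop (315,340), is sliding ahead of the finger near the lip. Continuing slowly.

>>> {"api": "send_rows", "payload": {
  "commands": [
    [0, 0, 6, 0, 0],
    [0, 0, 12, 0, 0],
    [0, 0, 18, 0, 0],
    [0, 0, 24, 0, 0],
    [0, 0, 28, 0, 0]
  ]
}}

```text
clock: 11.3
eef_pos: [540.3, 34.4, 89.7]
tool_rot: [3.133, 0.029, 0.022]
force: [0.5, 0.4, -0.1]
width: -0.2
```

Run:
```python
from h import *
rows([(541,42,89,1.2),(541,35,89,1.2)])
im=ctrl.get_image("scene")
cv2.imwrite("pics/scene12.png",cv2.resize(im[150:300,250:430],None,fx=4,fy=4,interpolation=cv2.INTER_CUBIC)[:,:,::-1])
```

```text
clock 11.3 pos [540.3  34.4  89.7] yaw 1.3 F [ 0.5  0.4 -0.1] w -0.2
[0.9, -7.6, 0.6] 0.1 dist 8.0
[0.7, -0.6, 0.7] 0.1 dist 1.0
```

View pics/scene12.png

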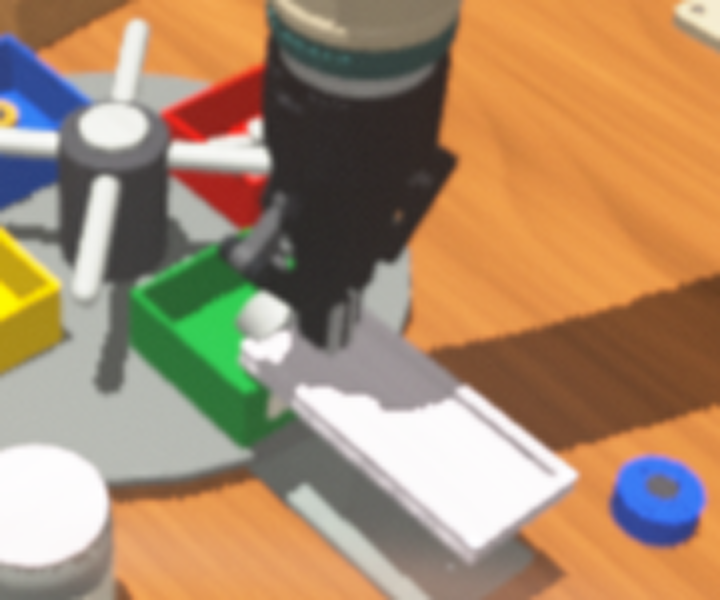

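The bearing, at crop (265,315), overhangs the lip and is starting to tip. I'll push a bit more.

>>> {"api": "send_rows", "payload": {
  "commands": [
    [0, 0, 4, 0, 0],
    [0, 0, 7, 0, 0],
    [0, 0, 10, 0, 0],
    [0, 0, 10, 0, 0]
  ]
}}

```text
clock: 11.75
eef_pos: [540.5, 22.8, 89.8]
tool_rot: [3.132, 0.029, 0.02]
force: [-0.3, 0.1, 0.1]
width: -0.2
```

Run:
```python
from h import *
rows([(541,20,89,1.2)])
im=ctrl.get_image("scene")
cv2.imwrite("pics/scene13.png",cv2.resize(im[150:300,250:430],None,fx=4,fy=4,interpolation=cv2.INTER_CUBIC)[:,:,::-1])
```

```text
clock 11.75 pos [540.5  22.8  89.8] yaw 1.2 F [-0.3  0.1  0.1] w -0.2
[0.5, 2.8, 0.8] -0.0 dist 3.0
```

View pics/scene13.png

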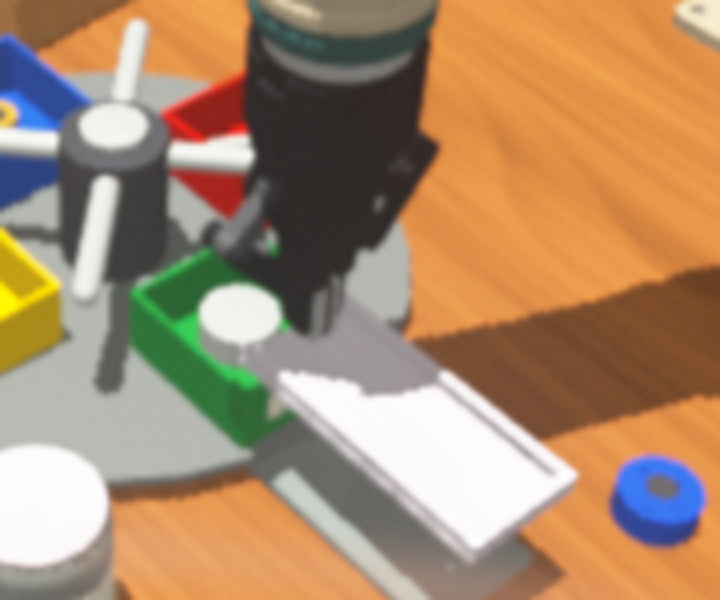

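The bearing has flipped into the green bin, at crop (240,320). I'll retreat and look.

>>> {"api": "send_rows", "payload": {
  "commands": [
    [0, 0, -10, 0, 0],
    [0, 0, -20, -20, 0],
    [0, 0, -40, -60, 0],
    [0, 0, -70, -100, 0],
    [0, 0, -110, -130, 0]
  ]
}}

```text
clock: 12.3
eef_pos: [542.5, 134.8, 221.1]
tool_rot: [3.132, 0.027, 0.018]
force: [0.7, 0.9, -0.8]
width: 0.2
```

>>> {"api": "send_rows", "payload": {
  "commands": [
    [0, -10, -40, 0, 0],
    [0, -20, -80, 0, 0],
    [0, -25, -100, 0, 0],
    [0, -25, -100, 0, 0]
  ]
}}

```text
clock: 12.7
eef_pos: [513.4, 240.2, 220.4]
tool_rot: [3.134, 0.028, 0.027]
force: [0.9, -0.3, -0.2]
width: 0.0
```

Run:
```python
from h import *
im=ctrl.get_image("top");s=ctrl.get_image("scene")
a=cv2.resize(im[140:345,130:400],(540,410));b=cv2.resize(s[130:340,180:460],(547,410))
cv2.imwrite("pics/top14.png",a[:,:,::-1]);cv2.imwrite("pics/scene14.png",s[:,:,::-1])
cv2.imwrite("pics/big14.png",cv2.resize(im[140:345,130:400],None,fx=2.9,fy=2.9,interpolation=cv2.INTER_CUBIC)[:,:,::-1])
```

```text
(no output)
```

View pics/big14.png

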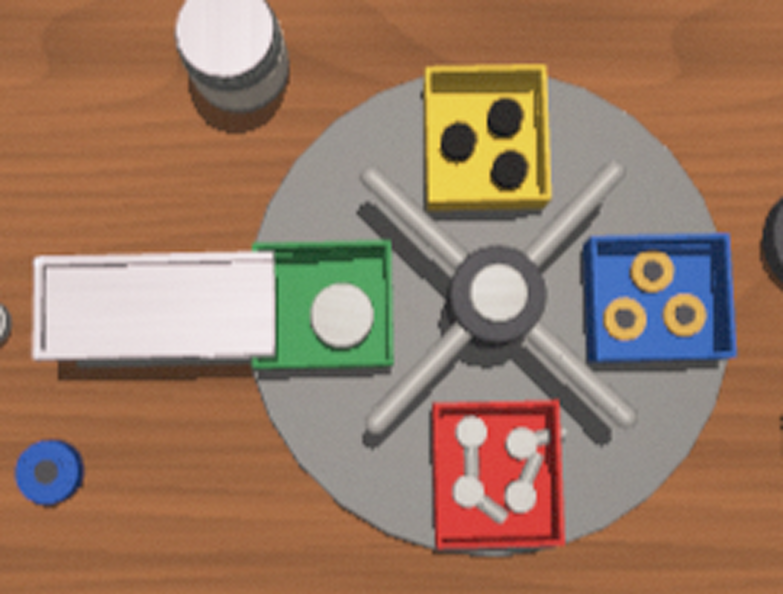

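View pics/scene14.png

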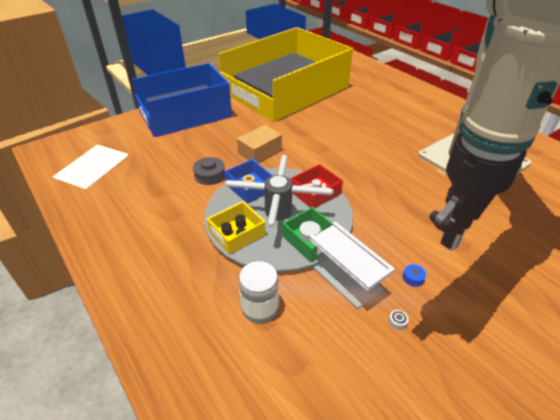

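The bearing lies flat in the green bin (crop (342,315)), the carousel hasn't moved since the last check, and the bystanders and decoys are in place. The arm is clear.

```bash
python3 -c "
from cell import ctrl
print(ctrl.finish_job())"
```

```text
the job is handed in; nothing more can be done
None
```

The bearing is in the green bin, and the green bin is standing under the chute. I handed the job in at about 12.8 s on the robot's clock.

- **Carousel:** I turned it about 108° counter-clockwise by pushing spoke 1 with the closed fingertips. Contact forces read about 5 to 8 N. I measured the bin's alignment before pushing the bearing: the spokes put green at 91.4°, against about 91.1° for the chute.
- **Bearing:** I pushed the larger, non-blue bearing along the chute until it dropped. It turned over as it fell and now lies flat in the bin.
- **Last pictures:** After the arm backed off, the carousel looked unchanged from the alignment check. By eye, the tin, carton, pulley, blue ring and small bearing were where they started.
- **Disagreement between cameras:** During the turn, the four spoke tips gave angles about 2° apart in the scene camera. I relied on the top view for the final alignment; its individual edge readings also scatter by up to about 3°, so "square" is good to about 1°.

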